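# Load the relief press and set the roller pressure

## Robot

A 7-joint arm with a two-finger parallel gripper is mounted at the origin on the work surface. World frame = base frame: x ahead of the robot, y to its left, z up, the work surface at z = 0. Lengths are in m, angles in rad, forces in N, time in s.
With the tool pointing down it reaches from about 0.4 to 0.85 m from the base axis. Payload 4.5 kg.
Tool frame: the origin (TCP) lies midway between the tips of the shut fingers; the grasp point (between the pads) lies 19 mm behind it; z points along the fingers, y is the line along which they close (so a half turn about z gives the same grasp; the last joint's range is limited). The gripper opens to 88 mm and grips with 3 to 60 N. Pads are 18 mm wide; open, the fingers measure 123 mm over their backs; the gripper's body (75 mm by 187 mm) begins 45 mm behind the grasp point.
Start: joints at [-1.131, 0.689, -0.195, 1.565, 0.157, 0.902, -0.215], TCP at [0.247, 0.574, 0.239] pointing down, gripper open.
Joint ranges: [-3.01, 3.01], [-0.46, 2.08], [-1.47, 1.51], [0.13, 2.56], [-1, 4.14], [0.04, 2.09], [-2.66, 2.66]. Speed limits (rad/s): [2.57, 2.57, 3.14, 3.14, 3.14, 3.14, 3.14].

## Interface

Orientations are given as a rotation vector (axis times angle).
In Python, from station import robot gives the robot as it stands.
- The arm moves only by the tool drive_tool, never from a script. Its argument "rows" is a list that holds one entry, the list of rows, each a list of 6 numbers: the shift along the tool's x, y, z in units of 25 mm (1.0 is 25 mm), then the turn, a rotation vector about the tool's x, y, z in units of 10 degrees (1.0 is 10 degrees). In form: [[[tx, ty, tz, ax, ay, az], ...]]. A call has 1 to 10 rows; each row shifts and turns the commanded pose from where the row before left it, along the tool's axes as they then stand; what a row does not reach is not made up. A row lasts 1/8 s, in which the tool goes at most 62.5 mm and 10.7 degrees, less where a joint would pass 70% of its speed; a pose out of reach is approached as far as the arm can. A call is refused whole if a number of a shift passes 1 or a number of a turn 1, either way. A call with a gripper value outside its range is refused whole. "gripper" is the opening, from 0 (shut) to 1 (fully open), set as the call begins (left out, the last holds). The fingers move at their own pace and stop on an object; the grip force is fixed at half the most. Time passes only in rows, so rows that do not move let the fingers close. It gives the time, the measured TCP pose, the force, the opening and the grip force at its end, in the units of the state.
- robot.get_obs(): the state, without advancing time (a new reading comes with each control period).
- robot.camera(name): name is "scene" or "side" or "wrist"; returns (picture, depth): 384x512x3 uint8, blue, green, red; 384x512 float32, m along the optical axis (not along the pixel's ray), 0 where there is no reading.
- robot.camera_info(name): a dict with "fovy" (degrees; the focal length in pixels is half the picture's height over the tangent of half this angle, whatever the lens; pixels are square), "cx", "cy" (the principal point, pixels), "extrinsics" (4x4, takes a point from world to camera coordinates). Camera axes: x right, y down, z forward; pixel columns grow to the right and rows downward; lengths in m; the calibration is good to about 2 mm. The wrist camera is an equidistant fisheye: a pixel r from the principal point sees the ray r / f radians off the axis. A picture is of the moment at which its call begins: read the wrist's pose just before it. camera_info takes no time and is no camera call; for the wrist camera it gives the pose at the moment of the call.
- robot.hand_in(): hands the job in; it is judged then, once.
The state is a dict: "time_s": time; "joint_positions": joint angles; "qd": joint speeds; "joint_torque": joint torques, N m; "tcp_pos": TCP position; "tcp_rot": TCP orientation; "contact_force": force on the tool from outside, world axes, zero at the start; "ft_torque": the same for the moment, N m; "gripper_width": finger opening in m; "finger_force": force on a finger pad.
Only numpy, scipy, OpenCV 4.12 (cv2) and the standard library are available. Lean on these libraries where they do the work, as an engineer would, in place of code of your own. Each camera call takes 0.05 s, during which the arm holds its last target. There are 200 camera calls.

## Task

Get the little relief press ready for a proof: lay the small carved block (the one about 52 by 80 mm), inked face up, flat in the wooden frame on the bed and let go of it, then slide the bed fully home under the roller. Screw the black knurled pressure knob on top of the press down clockwise until it bottoms out, back it off a quarter turn to leave room for the paper, and finish while holding the knob there in the gripper so that I can nip up the lock ring. Leave the ink tin, the baren and the larger block where they are.

Things in the scene. Friction and masses are not known exactly. Their poses are not given: they have to be found in the camera images.
- press: the green relief press, fixed to the table; origin on the table under its roller and knob. Its y points the way the bed comes out, x to its far side, z up (turned up to 0.2 rad). Side plates 80 mm deep (y), 197 mm tall, outer faces 192 mm apart, bridged by a crosshead 56 mm deep, top at 197 mm. Base board 200 mm wide, reaching 275 mm out along y; a star wheel 180 mm high stands out to x = 122 mm.
- block: the carved woodblock to print from: wood, 52 mm (its x) by 80 mm (its y) by 23 mm high (z), about 75 g, top face inked black in raised bands (already face up); origin at the centre of its underside. Starts loose on the table to the left of the press, turned up to 0.5 rad. It may lie in the frame either way round.
- pocket (a point): centre of the floor of the light wooden frame on the press bed, 60 mm above the table; moves with the bed, axes as the press. The frame's strips are 5 mm high and 10 mm wide; inside it is 60 mm (x) by 88 mm (y): 4 mm play all round the block, which stands 18 mm proud of the strips.
- bar_top (a point): middle of the top edge of the dark steel bar across the outer end of the bed, 82 mm above the table; moves with the bed, axes as the press. The bar is 136 mm long (x), 12 mm thick (y, outer face 6 mm further out), 22 mm high above the bed plate, 127 mm from the frame's centre. Push its outer face towards -y to slide the bed in, or pinch it.
- bed (a joint): slide of the press bed: 0 = fully home against its hard stop, frame centred under the roller; positive = metres pulled out along the press's +y (starts 0.13 to 0.15). About 2.5 N friction plus 6 N per m/s; stays where it is left.
- knob: the black knurled pressure knob on top of the press: round, 45 mm across, 30 mm tall, white index line on top and side; origin at the centre of its underside, 211.5 mm above the table when bottomed, 14.5 mm above the crosshead. Only a boss and brass lock ring 38 mm across lie under it, so fingertips may reach a few mm below it.
- knob_grip (a point): point on the knob's axis 18 mm above its underside (12 mm below its top), 229.5 mm above the table when bottomed; turns and rises with the knob. A good height for the gripper's centre.
- pressure (a joint): turn of the knob, rad: 0 = screwed right down, bottomed on its hard stop; positive = turned back (anticlockwise from above). Clockwise from above screws it down; it sinks 5 mm per turn and takes the roller with it. Starts 2.2 to 3.4 up: the roller then clears the seated block by over 2 mm, and by 0.5 mm when bottomed. Friction about 0.12 N m; stays where it is left.
- ink_tin: bystander: round ink tin, 75 mm across, 44 mm high, steel with black lid; origin at the centre of its underside. Loose.
- baren: bystander: baren (hand rubbing pad), dark disc 96 mm across with a light wooden bar handle on top, 35 mm high overall; origin at the centre of its underside. Loose.
- spare_block: bystander: a larger carved block, 75 by 100 by 23 mm, not for this job; origin at the centre of its underside. Loose.
Mind the look-alikes: they are no part of the job. Leave any orange, red or yellow look-alike of the block alone.

How it is judged:
By the outcome, as a careful person would: the job done as asked, in the order asked, and still so for the second after the job is handed in, while the arm keeps its last pose, push and grip.
It also fails if it takes over 70 s, if anything falls off the work surface, if the arm or the gripper's body presses on something with over 40 N, if the wrist force passes 120 N, or if a joint passes its speed limit or range.

## Working session

There is one attempt and no reset: what is moved stays moved. The work goes in short steps, Python scripts to look and compute and a tool call to move; the robot and the scene stay as the last step left them, time stands still between calls to the robot, and variables do not carry over. Pictures are saved under pics/ and viewed, at most 10 in all, crops included, and the job is handed in when it is done.

Besides the shell and the picture viewer there is one more tool, called after "Emit:" as a command line: name --argument value ..., lists and objects as JSON in quotes. drive_tool: Moves the arm, as the interface text tells. Its arguments: {"type":"object","properties":{"rows":{"type":"array","items":{"type":"array","items":{"type":"array","items":{"type":"number"}}}},"gripper":{"type":"number"}},"required":["rows"]}

```bash
ls; mkdir -p pics; python3 - <<'E'
from station import robot
import cv2,numpy as np
o=robot.get_obs(); print({k:np.round(v,3) for k,v in o.items()})
ims=[]
for n in("scene","side","wrist"):
    i=robot.camera_info(n); print(n,i["fovy"],i["cx"],i["cy"],np.round(i["extrinsics"],3).tolist())
    p,d=robot.camera(n); np.savez(f"{n}0.npz",p=p,d=d,E=i["extrinsics"]); ims.append(p); print((d>0).mean())
cv2.imwrite("pics/a.png",ims[0]); cv2.imwrite("pics/b.png",ims[1])
E
```

```text
pics
{'time_s': np.float64(0.0), 'joint_positions': array([-1.131,  0.69 , -0.195,  1.566,  0.157,  0.902, -0.215]), 'qd': array([-0.   ,  0.   ,  0.   , -0.001, -0.001, -0.001,  0.   ]), 'joint_torque': array([-1.0000e-03, -5.2754e+01, -1.2670e+00, -1.5343e+01, -5.3000e-02,
        6.0000e-03,  0.0000e+00]), 'tcp_pos': array([0.247, 0.574, 0.238]), 'tcp_rot': array([-6.330e-01, -3.077e+00,  3.000e-03]), 'contact_force': array([ 1.249, -0.695, -0.736]), 'ft_torque': array([ 0.006, -0.025,  0.034]), 'finger_force': np.float64(0.0), 'gripper_width': np.float64(0.088)}
scene 46.731714186116584 263.2447266627595 188.859535997024 [[0.221, 0.975, -0.0, -0.107], [0.733, -0.166, -0.66, -0.289], [-0.644, 0.146, -0.751, 1.787], [0.0, 0.0, 0.0, 1.0]]
0.9961903889973959
side 45.53701883666251 255.2700050332481 196.55546111491321 [[0.979, -0.203, -0.004, -0.52], [-0.151, -0.716, -0.682, 0.186], [0.136, 0.668, -0.732, 1.378], [0.0, 0.0, 0.0, 1.0]]
0.9959360758463541
wrist 65.70646984690485 255.5908925656427 194.36705360383982 [[0.395, 0.919, -0.001, -0.624], [0.876, -0.377, 0.301, -0.041], [0.276, -0.12, -0.954, 0.39], [0.0, 0.0, 0.0, 1.0]]
0.9959004720052084
```

View pics/a.png

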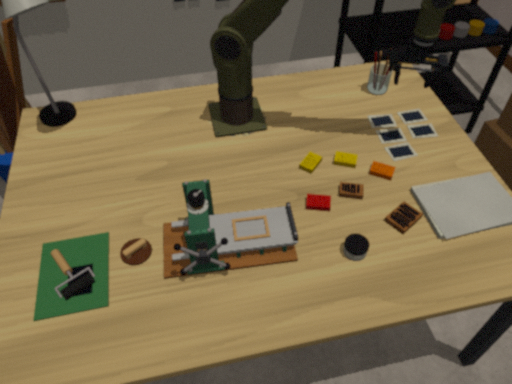

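View pics/b.png

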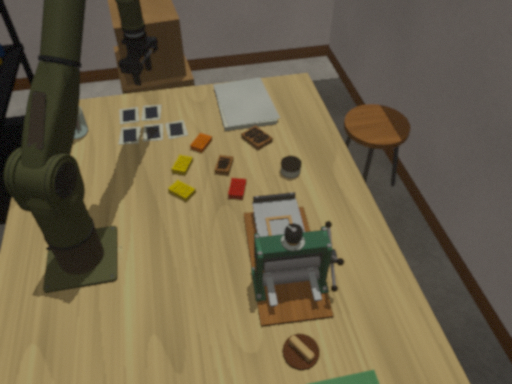

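Candidates for the block, in scene pixels:
- Small brown block with dark bands at (351,190).
- Larger brown block at (404,217), which is the spare.
- Red (318,202), orange (382,170) and yellow (311,162) and (345,160) look-alikes.

I choose (351,190), seen at (224,164) in the side view. Next I'll check it in a close crop and measure.

```bash
cat > h.py <<'E'
from station import robot
import cv2,numpy as np
def load(n,f=None):
    z=np.load(f or f"{n}0.npz"); i=robot.camera_info(n); return z["p"],z["d"],z["E"],i
def cloud(d,E,i):
    f=192/np.tan(np.radians(i["fovy"]/2)); v,u=np.mgrid[:384,:512]
    c=np.stack([(u-i["cx"])/f*d,(v-i["cy"])/f*d,d],-1)
    return (c-E[:3,3])@E[:3,:3]
def ray(uv,z,E,i):
    f=192/np.tan(np.radians(i["fovy"]/2)); uv=np.atleast_2d(uv).astype(float)
    r=np.c_[(uv[:,0]-i["cx"])/f,(uv[:,1]-i["cy"])/f,np.ones(len(uv))]@E[:3,:3]
    o=-E[:3,:3].T@E[:3,3]; return o+r*((z-o[2])/r[:,2])[:,None]
def rect(P):
    (c,s,a)=cv2.minAreaRect((P[:,:2]*1000).astype(np.float32)); return np.round(c,1),np.round(s,1),round(a,1)
E
python3 - <<'E'
from h import *
for n,w in(("scene",(335,180,368,202)),("side",(210,152,238,178))):
    p,d,E,i=load(n); C=cloud(d,E,i); x0,y0,x1,y1=w
    W=C[y0:y1,x0:x1].reshape(-1,3); T=W[(W[:,2]>.012)&(W[:,2]<.04)]
    print(n,"block",rect(T),np.median(T[:,2]),len(T), "table z",np.median(W[W[:,2]<.012][:,2]))
    R=C.reshape(-1,3); c=p.reshape(-1,3)
    k=(R[:,2]>.218)&(R[:,2]<.30)&(R[:,0]>.3)&(R[:,0]<.8)&(c.max(1)<75)&(R[:,1]<.3)
    print("knob",R[k].mean(0),k.sum(),rect(R[k]),np.percentile(R[k][:,2],[5,50,95]))
    k=(abs(R[:,2]-.197)<.008)&(c[:,1]>c[:,2]*1.3)&(R[:,0]>.3); print("crosshead",rect(R[k]),k.sum())
    k=(abs(R[:,2]-.06)<.012)&(R[:,0]>.3)&(c.min(1)>90);print("bed",rect(R[k]),k.sum())
    k=(R[:,2]>.068)&(R[:,2]<.1)&(R[:,0]>.3)&(c.max(1)<90)&(R[:,1]>.08);print("bar",rect(R[k]),k.sum(),R[k].mean(0))
p,d,E,i=load("scene");q,*_=load("side")
a=cv2.resize(p[150:240,290:430],None,fx=5,fy=5,interpolation=2)[:, :]
b=cv2.resize(q[120:210,160:300],None,fx=5,fy=5,interpolation=2)
cv2.imwrite("pics/c.png",cv2.resize(np.vstack([a,b]),(466,600)))
a=cv2.resize(p[170:285,150:310],None,fx=5,fy=5,interpolation=2);cv2.imwrite("pics/d.png",a)
E
```

```text
scene block (array([479.4, 307.6]), array([80.3, 57.7]), 69.6) 0.02178624051372304 322 table z 0.0006611893793981302
knob [ 0.59363802 -0.2109608   0.23812902] 242 (array([ 586.7, -209.8]), array([47. , 46.1]), 51.2) [0.22072612 0.24196662 0.24622633]
crosshead (array([ 588.7, -211.6]), array([ 74.7, 189.9]), 86.2) 629
bed (array([ 612.8, -117.4]), array([369.9, 187. ]), 86.4) 2759
bar (array([0., 0.]), array([0., 0.]), 0.0) 0 [nan nan nan]
side block (array([479.3, 306.6]), array([88.2, 52.1]), 68.9) 0.02142476495942955 257 table z -6.381945154980447e-05
knob [ 0.58274492 -0.21957042  0.23743306] 244 (array([ 584.3, -214.6]), array([43., 41.]), 28.1) [0.22127203 0.24083506 0.24471693]
crosshead (array([ 583.4, -218.3]), array([ 65.9, 188.8]), 85.4) 877
bed (array([ 613.8, -121.8]), array([364.9, 184. ]), 86.3) 1450
bar (array([1159.3, 1079.6]), array([ 816.5, 1532.4]), 56.4) 240 [0.77106771 1.12600231 0.08450581]<stdin>:11: RuntimeWarning: Mean of empty slice.
  ret = um.true_divide(
```

View pics/c.png

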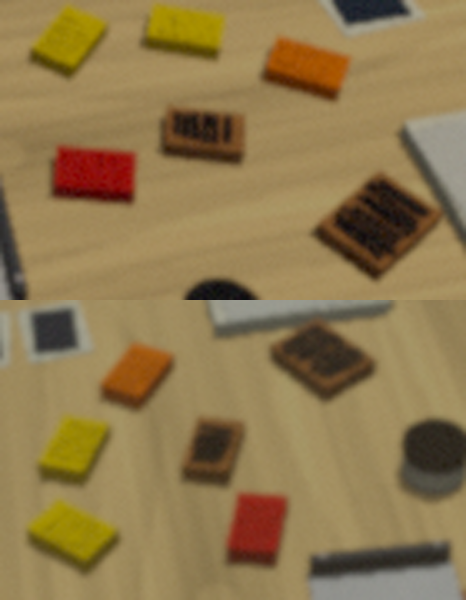

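View pics/d.png

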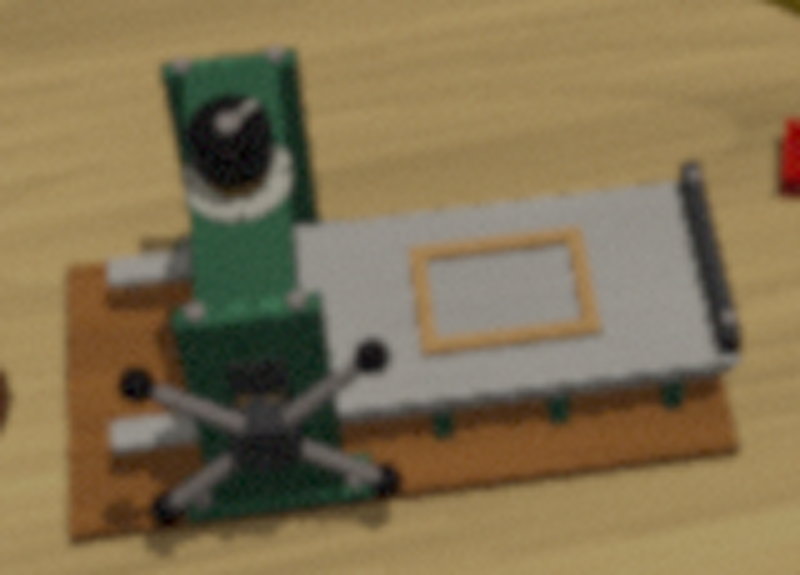

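The crops confirm the choice: the target is the small brown block with a banded black top at (351,190), and the bigger one at (404,217) is the spare. On the press, the knob is at scene (196,199), the frame centre about (251,228) and the bar about (292,222). Next I'll move above the block and look with the wrist camera.

```bash
cat >> h.py <<'E'
from scipy.spatial.transform import Rotation as R
def go(pos,ang,flip=None):
    """closing axis (tool y) along world angle ang (deg), tool down; prints shift (units, current tool axes) and turn"""
    o=robot.get_obs(); R0=R.from_rotvec(o["tcp_rot"])
    best=None
    for k in (0,180):
        a=np.radians(ang+k); y=np.array([np.cos(a),np.sin(a),0]); z=np.array([0,0,-1.]); x=np.cross(y,z)
        rv=(R0.inv()*R.from_matrix(np.c_[x,y,z])).as_rotvec()
        if best is None or (np.linalg.norm(rv)<np.linalg.norm(best)) : best=rv
    print("pos",np.round(o["tcp_pos"],4),"yang",round(np.degrees(np.arctan2(*R0.as_matrix()[[1,0],1])),1),"q",np.round(o["joint_positions"],2))
    print("shift units",np.round(R0.inv().apply(np.array(pos)-o["tcp_pos"])/.025,2),"turn units",np.round(np.degrees(best)/10,2))
    return R0
E
python3 - <<'E'
from h import *
R0=go((.479,.307,.18),-20.7); print(np.round(R0.as_matrix(),3))
i=robot.camera_info("wrist");E=i["extrinsics"];c=-E[:3,:3].T@E[:3,3];print("cam in tool",R0.inv().apply(c-robot.get_obs()["tcp_pos"]))
p,d,E,i=load("scene")
uv=np.array([(411,245),(580,230),(602,332),(424,353)])/5+[150,170]
P=ray(uv,.065,E,i);print(P.round(4),P.mean(0));print(ray(np.array([(690,172),(732,345)])/5+[150,170],.082,E,i).round(4))
E
```

```text
pos [0.2466 0.5738 0.2381] yang 66.7 q [-1.13  0.69 -0.19  1.57  0.16  0.9  -0.22]
shift units [-12.75  -6.13   2.33] turn units [-0.01  0.01  8.74]
[[-0.919  0.395 -0.   ]
 [ 0.395  0.919 -0.001]
 [-0.    -0.001 -1.   ]]
cam in tool [ 7.76525846e-02  8.39670532e-05 -1.45548865e-01]
[[ 0.5532 -0.1131  0.065 ]
 [ 0.5649 -0.0092  0.065 ]
 [ 0.6425 -0.0137  0.065 ]
 [ 0.6339 -0.1197  0.065 ]] [ 0.59864595 -0.06390754  0.065     ]
[[0.5485 0.0647 0.082 ]
 [0.6799 0.0552 0.082 ]]
```

Emit:
drive_tool --rows '[[[-1,-0.48,0,0,0,0],[-1,-0.48,0,0,0,0],[-1,-0.48,0,0,0,0],[-1,-0.48,0,0,0,0],[-1,-0.48,0,0,0,0],[-1,-0.48,0,0,0,0],[-1,-0.48,0,0,0,0],[-1,-0.48,0,0,0,0],[-1,-0.48,0,0,0,0],[-1,-0.48,0,0,0,0]]]' --gripper 1

```text
time_s: 1.4
tcp_pos: [0.4294, 0.3645, 0.2385]
tcp_rot: [-0.633, -3.077, 0.001]
contact_force: [0.2, -0.5, -0.5]
gripper_width: 0.0883
finger_force: 0.0
```

Emit:
drive_tool --rows '[[[-1,-0.5,0.5,0,0,0],[-1,-0.4,0.5,0,0,0],[-0.75,-0.4,0.5,0,0,0],[0,0,0,0,0,0]]]'

```text
time_s: 1.9
tcp_pos: [0.4798, 0.3061, 0.2001]
tcp_rot: [-0.638, -3.075, 0.004]
contact_force: [-0.6, -0.5, 0.0]
gripper_width: 0.088
finger_force: 0.0
```

Emit:
drive_tool --rows '[[[0,0,0,0,0,1],[0,0,0,0,0,1],[0,0,0,0,0,1],[0,0,0,0,0,1],[0,0,0,0,0,1],[0,0,0,0,0,1],[0,0,0,0,0,1],[0,0,0,0,0,1],[0,0,0,0,0,0.75],[0,0,0,0,0,0]]]'

```text
time_s: 3.15
tcp_pos: [0.4783, 0.3101, 0.2014]
tcp_rot: [-2.581, -1.789, -0.001]
contact_force: [-0.7, 0.6, -0.0]
gripper_width: 0.0883
finger_force: 0.0
```

```bash
cat >> h.py <<'E'
def look(f):
    i=robot.camera_info("wrist"); p,d=robot.camera("wrist"); np.savez(f+".npz",p=p,d=d,E=i["extrinsics"]); return p,d,i["extrinsics"],i
def wray(uv,z,E,i):
    f=192/np.tan(np.radians(i["fovy"]/2)); D=np.atleast_2d(uv).astype(float)-[i["cx"],i["cy"]]
    r=np.linalg.norm(D,axis=1)+1e-9; t=r/f
    r=np.c_[D/r[:,None]*np.sin(t)[:,None],np.cos(t)]@E[:3,:3]
    o=-E[:3,:3].T@E[:3,3]; return o+r*((z-o[2])/r[:,2])[:,None]
def wcloud(d,E,i):
    f=192/np.tan(np.radians(i["fovy"]/2)); v,u=np.mgrid[:384,:512]
    D=np.stack([u-i["cx"],v-i["cy"]],-1); r=np.linalg.norm(D,axis=-1)+1e-9; t=r/f
    c=np.dstack([D/r[...,None]*np.tan(t)[...,None],np.ones_like(r)])*d[...,None]
    return (c-E[:3,3])@E[:3,:3]
E
python3 - <<'E'
from h import *
p,d,E,i=look("w1"); cv2.imwrite("pics/w1.png",p)
C=wcloud(d,E,i).reshape(-1,3)
k=(abs(C[:,0]-.479)<.06)&(abs(C[:,1]-.307)<.07)
T=C[k]; print(np.percentile(T[:,2],[1,50,99])); T=T[(T[:,2]>.017)&(T[:,2]<.03)];print(rect(T),len(T),T[:,2].mean()); go((.479,.307,.18),-20.7)
E
```

```text
[-0.00152065  0.28258662  0.30867988]
(array([480.4, 307.4]), array([80.3, 52.5]), 68.4) 3191 0.021616924276541216
pos [0.4785 0.3098 0.2014] yang -20.5 q [-0.79  0.67  0.22  1.79 -0.22  0.7  -0.8 ]
shift units [-0.1   0.06  0.86] turn units [-0.   -0.01  0.02]
```

View pics/w1.png

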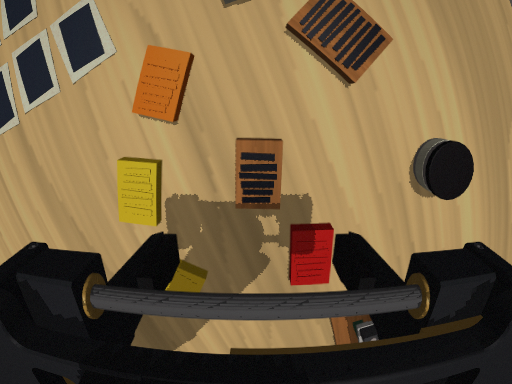

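The wrist view shows the block at (259,173), the red look-alike at (312,253) clear of the fingers, and the spare block at (340,38). The fingers straddle the block, so I'll go down and grasp.

Emit:
drive_tool --rows '[[[-0.06,0.1,0,0,0,0.11],[0,0,1,0,0,0],[0,0,1,0,0,0],[0,0,1,0,0,0],[0,0,1,0,0,0],[0,0,1,0,0,0],[0,0,1,0,0,0],[0,0,1,0,0,0],[0,0,0.75,0,0,0],[0,0,0,0,0,0]]]'

```text
time_s: 4.45
tcp_pos: [0.4805, 0.3056, 0.0064]
tcp_rot: [-2.602, -1.76, 0.003]
contact_force: [-0.2, -0.5, -0.4]
gripper_width: 0.0884
finger_force: 0.0
```

Emit:
drive_tool --rows '[[[0,0,0,0,0,0],[0,0,0,0,0,0],[0,0,0,0,0,0],[0,0,0,0,0,0],[0,0,0,0,0,0],[0,0,0,0,0,0]]]' --gripper 0.4

```text
time_s: 5.2
tcp_pos: [0.4813, 0.3063, 0.0079]
tcp_rot: [-2.602, -1.76, -0.001]
contact_force: [-0.3, -0.4, 5.7]
gripper_width: 0.0517
finger_force: 30.0
```

Emit:
drive_tool --rows '[[[0,0,-1,0,0,0],[0,0,-1,0,0,0],[0,0,-1,0,0,0],[0,0,-1,0,0,0],[0,0,-1,0,0,-0.82],[0,0,-1,0,0,-0.82],[0,0,0,0,0,0]]]'

```text
time_s: 6.08
tcp_pos: [0.4822, 0.3065, 0.1587]
tcp_rot: [2.326, 2.111, 0.005]
contact_force: [1.1, 0.4, -2.1]
gripper_width: 0.0518
finger_force: 30.0
```

Emit:
drive_tool --rows '[[[-1,0.42,0,0,0,0],[-1,0.42,0,0,0,0],[-1,0.42,0,0,0,0],[-1,0.42,0,0,0,0],[-1,0.42,0,0,0,0],[-1,0.42,0,0,0,0],[-1,0.42,0,0,0,0],[-1,0.42,0,0,0,0],[-1,0.42,0,0,0,0],[-1,0.42,0,0,0,0]]]'

```text
time_s: 7.32
tcp_pos: [0.5613, 0.0463, 0.1558]
tcp_rot: [-2.327, -2.109, 0.003]
contact_force: [0.5, -0.0, -0.7]
gripper_width: 0.0518
finger_force: 30.0
```

Emit:
drive_tool --rows '[[[-1,0.42,0,0,0,0],[-1,0.42,0,0,0,0],[-1,0.42,0,0,0,0],[-1,0.42,0,0,0,0],[-0.32,0.13,0,0,0,0],[0,0,0,0,0,0],[0,0,0,0,0,0]]]'

```text
time_s: 8.2
tcp_pos: [0.5963, -0.0627, 0.157]
tcp_rot: [-2.322, -2.114, -0.0]
contact_force: [-0.1, 0.5, -0.4]
gripper_width: 0.0518
finger_force: 30.0
```

```bash
python3 - <<'E'
from h import *
p,d,E,i=look("w2"); s,sd=robot.camera("scene"); t,td=robot.camera("side")
np.savez("s2.npz",p=s,d=sd,E=robot.camera_info("scene")["extrinsics"])
go((.5986,-.064,.158),-5.2)
cv2.imwrite("pics/w2.png",np.hstack([p,cv2.resize(s[170:285,170:310],(288,384))]))
E
```

```text
pos [ 0.5966 -0.0632  0.1574] yang -5.4 q [ 0.01  0.76  0.03  1.73 -0.03  0.66 -0.03]
shift units [-0.02  0.08 -0.02] turn units [-0.   -0.   -0.02]
```

View pics/w2.png

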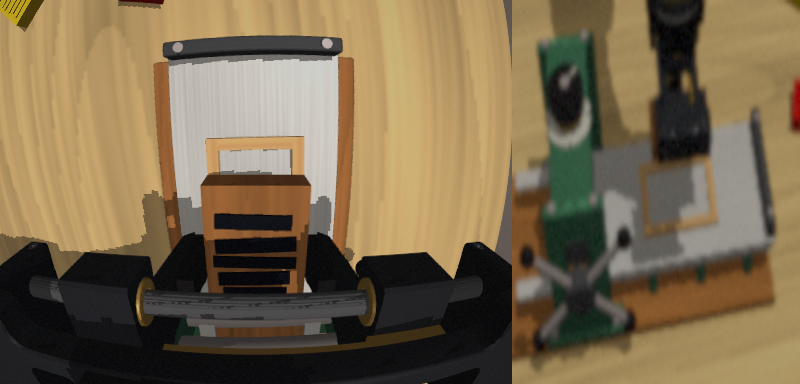

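The block is held at (255,240), and the frame's outer strip shows at (206–303,137–150) just behind it. The bar is at (163–342,38–57). I'll measure the strip and block edges precisely.

```bash
python3 - <<'E'
from h import *
z=np.load("w2.npz");p,d,E=z["p"],z["d"],z["E"];i=robot.camera_info("wrist")
hsv=cv2.cvtColor(p,cv2.COLOR_BGR2HSV)
print(hsv[143,255],hsv[125,255],hsv[180,255],hsv[200,255],hsv[143,185])
m=((hsv[...,1]>70)&(hsv[...,2]>120)).astype(np.uint8); r=np.zeros_like(m); r[128:174,195:318]=m[128:174,195:318]
ys,xs=np.nonzero(r); P=wray(np.c_[xs,ys],.065,E,i)
yw=np.radians(-5.3); ex=np.array([np.cos(yw),np.sin(yw)]); ey=np.array([-np.sin(yw),np.cos(yw)])
# outer edge: per column first row
cols=range(212,299,3); top=np.array([(c,ys[xs==c].min()-.5) for c in cols if (xs==c).any()]); T=wray(top,.065,E,i)
a=np.polyfit(T[:,0],T[:,1],1); print("outer edge angle",np.degrees(np.arctan(a[0])),"resid mm",1e3*np.std(T[:,1]-np.polyval(a,T[:,0])))
rows=range(142,172,2); L=wray([(xs[ys==v].min()-.5,v) for v in rows],.065,E,i);Rr=wray([(xs[ys==v].max()+.5,v) for v in rows],.065,E,i)
for nm,Q in(("left",L),("right",Rr)):
    b=np.polyfit(Q[:,1],Q[:,0],1); print(nm,"angle",-np.degrees(np.arctan(b[0])),"x",np.median(Q[:,:2]@ex), np.round(1e3*(Q[:,:2]@ex),1))
cx=(np.median(L[:,:2]@ex)+np.median(Rr[:,:2]@ex))/2; cy=np.median(T[:,:2]@ey)-.054
print("frame centre",cx*ex+cy*ey,"width",np.median(Rr[:,:2]@ex)-np.median(L[:,:2]@ex))
C=wcloud(d,E,i).reshape(-1,3); hh=p.reshape(-1,3)
k=(abs(C[:,2]-.082)<.006)&(hh.max(1)<110)&(abs(C[:,1]-.06)<.05);print("bar",rect(C[k]),k.sum(),C[k,2].mean())
k=(C[:,2]>.16)&(C[:,2]<.185)&(abs(C[:,0]-.6)<.06)&(C[:,1]>-.12)&(hh[:,2]>hh[:,0]+25);B=C[k];print("block top",rect(B),k.sum(),B[:,2].mean(),1e3*(np.percentile(B[:,:2]@ex,[.5,99.5])),1e3*np.percentile(B[:,:2]@ey,[.5,99.5]))
print("tcp in press dirs",1e3*robot.get_obs()["tcp_pos"][:2]@np.c_[ex,ey],"frame",cx*1e3,cy*1e3)
E
```

```text
[ 16 130 206] [ 16  17 199] [ 14 170  63] [ 13 166 138] [ 18  17 199]
outer edge angle -4.02137423801357 resid mm 0.29443215039555143
left angle -3.9051554896800065 x 0.5591973275799561 [558.4 559.2 559.1 559.1 559.  559.  558.9 559.7 559.6 559.5 559.5 559.4
 559.3 559.3 559.2]
right angle -3.3947745001099627 x 0.6388697608129359 [638.5 638.6 638.6 638.7 638.7 638.8 638.8 638.9 638.9 639.  639.  639.1
 639.2 639.2 639.3]
frame centre [ 0.5955869  -0.06487946] width 0.07967243323297979
bar (array([605.6,  61.2]), array([ 13., 135.]), 85.9) 2632 0.08122050459698185
block top (array([597.7, -52.4]), array([61.8, 81.9]), 84.5) 7013 0.16978002805304268 [573.99133091 625.62015591] [-26.24267188  33.6777312 ]
tcp in press dirs [599.89163039  -7.84335988] frame 599.0335441964461 -9.587369352483485
```

Emit:
drive_tool --rows '[[[-0.12,0,0,0,0,-0.14],[0,0,0,0,0,0],[0,0,0.8,0,0,0],[0,0,0.8,0,0,0],[0,0,0.7,0,0,0],[0,0,0.4,0,0,0],[0,0,0.3,0,0,0],[0,0,0.2,0,0,0],[0,0,0.2,0,0,0],[0,0,0,0,0,0]]]'

```text
time_s: 9.6
tcp_pos: [0.5964, -0.0675, 0.0723]
tcp_rot: [-2.298, -2.142, 0.0]
contact_force: [-0.0, -0.0, -0.8]
gripper_width: 0.0518
finger_force: 30.0
```

```bash
python3 - <<'E'
from h import *
go((.5964,-.0662,.068),-4.0); print(robot.get_obs()["contact_force"])
E
```

```text
pos [ 0.5964 -0.0675  0.0723] yang -4.0 q [ 0.03  0.89  0.02  1.77 -0.03  0.49 -0.01]
shift units [ 0.05 -0.    0.17] turn units [-0. -0. -0.]
[-0.02679553 -0.01929063 -0.79805233]
```

Emit:
drive_tool --rows '[[[0.04,0,0,0,0,0],[0,0,0.06,0,0,0],[0,0,0.06,0,0,0],[0,0,0.05,0,0,0],[0,0,0,0,0,0],[0,0,0,0,0,0]]]'

```text
time_s: 10.35
tcp_pos: [0.5966, -0.0666, 0.0682]
tcp_rot: [2.299, 2.142, 0.0]
contact_force: [0.3, -0.1, -0.6]
gripper_width: 0.0519
finger_force: 30.0
```

Emit:
drive_tool --rows '[[[0,0,0.02,0,0,0],[0,0,0.02,0,0,0],[0,0,0,0,0,0]]]'

```text
time_s: 10.72
tcp_pos: [0.5966, -0.0666, 0.0679]
tcp_rot: [2.298, 2.141, 0.0]
contact_force: [-1.1, 0.2, 4.6]
gripper_width: 0.0517
finger_force: 30.0
```

Emit:
drive_tool --rows '[[[0,0,0,0,0,0],[0,0,0,0,0,0],[0,0,0,0,0,0],[0,0,0,0,0,0]]]' --gripper 0.8

```text
time_s: 11.22
tcp_pos: [0.5965, -0.0666, 0.0671]
tcp_rot: [-2.299, -2.141, 0.0]
contact_force: [-0.5, -0.6, -0.1]
gripper_width: 0.071
finger_force: 0.0
```

Emit:
drive_tool --rows '[[[0,0,-0.5,0,0,0],[0,0,-1,0,0,0],[0,0,-1,0,0,0],[0,0,-1,0,0,0],[0,0,-1,0,0,0],[0,0,-0.5,0,0,0],[0,0,0,0,0,0]]]'

```text
time_s: 12.1
tcp_pos: [0.5971, -0.0666, 0.1932]
tcp_rot: [2.298, 2.141, 0.002]
contact_force: [-0.5, -0.3, -0.0]
gripper_width: 0.0707
finger_force: 0.0
```

```bash
python3 - <<'E'
from h import *
p,d,E,i=look("w3"); C=wcloud(d,E,i).reshape(-1,3); hh=p.reshape(-1,3)
k=(C[:,2]>.074)&(C[:,2]<.09)&(abs(C[:,0]-.597)<.05)&(abs(C[:,1]+.065)<.06);B=C[k]
print(rect(B),k.sum(),np.percentile(B[:,2],[2,20,50,80,98]))
A=np.c_[B[:,:2]-B[:,:2].mean(0),np.ones(len(B))];print("tilt,z",np.linalg.lstsq(A,B[:,2],rcond=None)[0])
cv2.imwrite("pics/w3.png",p[40:384,100:412])
go((.6056,.0612,.2),-4)
E
```

```text
(array([596.8, -65.6]), array([80.8, 52.4]), 85.9) 4940 [0.07961686 0.08074927 0.08155927 0.08256726 0.08361968]
tilt,z [-0.00457582 -0.01063834  0.08158576]
pos [ 0.5964 -0.0666  0.1922] yang -4.0 q [ 0.02  0.71  0.03  1.7  -0.03  0.73 -0.01]
shift units [ 5.12  0.01 -0.31] turn units [ 0. -0. -0.]
```

View pics/w3.png

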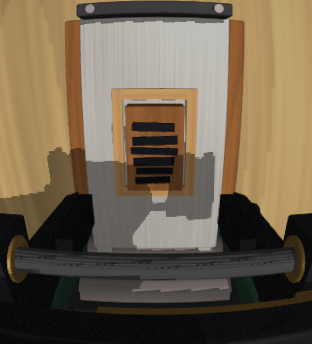

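The block sits flat and centred in the frame, at (155,145) in the crop, with an even gap all round. Next I'll shut the gripper, go beyond the bar and push.

Emit:
drive_tool --rows '[[[1,0,0,0,0,0],[1,0,0,0,0,0],[1,0,0,0,0,0],[1,0,0,0,0,0],[1,0,0,0,0,0],[1,0,0,0,0,0],[0.4,0,0,0,0,0],[0,0,0,0,0,0]]]' --gripper 0

```text
time_s: 13.15
tcp_pos: [0.6074, 0.0932, 0.1915]
tcp_rot: [-2.297, -2.142, 0.002]
contact_force: [0.1, -0.3, 0.6]
gripper_width: 0.0004
finger_force: 0.0
```

Emit:
drive_tool --rows '[[[0,0,1,0,0,0],[0,0,1,0,0,0],[0,0,1,0,0,0],[0,0,1,0,0,0],[0,0,0.85,0,0,0],[0,0,0,0,0,0]]]'

```text
time_s: 13.9
tcp_pos: [0.6065, 0.0909, 0.0694]
tcp_rot: [-2.3, -2.139, 0.006]
contact_force: [0.5, 0.4, -0.3]
gripper_width: 0.0002
finger_force: 0.0
```

Emit:
drive_tool --rows '[[[-0.2,0,0,0,0,0],[-0.2,0,0,0,0,0],[-0.2,0,0,0,0,0],[-0.2,0,0,0,0,0],[-0.2,0,0,0,0,0]]]'

```text
time_s: 14.52
tcp_pos: [0.6067, 0.0689, 0.0715]
tcp_rot: [-2.298, -2.143, -0.003]
contact_force: [0.6, 3.3, 1.5]
gripper_width: 0.0002
finger_force: 1.4
```

Emit:
drive_tool --rows '[[[-0.3,0,0,0,0,0],[-0.4,0,0,0,0,0],[-0.4,0,0,0,0,0],[-0.4,0,0,0,0,0],[-0.4,0,0,0,0,0],[-0.4,0,0,0,0,0],[-0.4,0,0,0,0,0],[-0.4,0,0,0,0,0],[-0.4,0,0,0,0,0],[-0.4,0,0,0,0,0]]]'

```text
time_s: 15.78
tcp_pos: [0.5991, -0.0298, 0.0709]
tcp_rot: [-2.298, -2.142, -0.0]
contact_force: [1.6, 3.0, -0.7]
gripper_width: 0.0004
finger_force: 1.5
```

Emit:
drive_tool --rows '[[[-0.25,0,0,0,0,0],[-0.2,0,0,0,0,0],[-0.2,0,0,0,0,0],[-0.15,0,0,0,0,0],[-0.15,0,0,0,0,0]]]'

```text
time_s: 16.4
tcp_pos: [0.5971, -0.0529, 0.0709]
tcp_rot: [-2.298, -2.141, 0.001]
contact_force: [0.4, 2.8, 1.1]
gripper_width: 0.0002
finger_force: 1.4
```

Emit:
drive_tool --rows '[[[-0.12,0,0,0,0,0],[-0.12,0,0,0,0,0],[-0.12,0,0,0,0,0],[-0.12,0,0,0,0,0]]]'

```text
time_s: 16.9
tcp_pos: [0.5963, -0.065, 0.0709]
tcp_rot: [-2.298, -2.141, 0.001]
contact_force: [-0.4, 3.6, 0.1]
gripper_width: 0.0002
finger_force: 1.3
```

Emit:
drive_tool --rows '[[[-0.1,0,0,0,0,0],[-0.1,0,0,0,0,0],[-0.06,0,0,0,0,0]]]'

```text
time_s: 17.27
tcp_pos: [0.5961, -0.0678, 0.0709]
tcp_rot: [-2.294, -2.142, -0.004]
contact_force: [0.8, 10.3, 1.5]
gripper_width: 0.0003
finger_force: 4.9
```

Emit:
drive_tool --rows '[[[-0.06,0,0,0,0,0],[-0.04,0,0,0,0,0],[0,0,0,0,0,0],[0,0,0,0,0,0]]]'

```text
time_s: 17.77
tcp_pos: [0.5961, -0.0679, 0.0709]
tcp_rot: [-2.29, -2.142, -0.007]
contact_force: [-1.0, 11.9, 3.0]
gripper_width: 0.0002
finger_force: 6.0
```

The bed is against its stop: the push force rose to 12 N with no further travel. I'll back off, lift and go above the knob.

Emit:
drive_tool --rows '[[[0.4,0,0,0,0,0],[0.6,0,0,0,0,0],[0,0,-1,0,0,0],[0,0,-1,0,0,0],[0,0,-1,0,0,0],[0,0,-1,0,0,0],[0,0,-1,0,0,0],[0,0,-1,0,0,0],[0,0,-1,0,0,0],[0,0,-1,0,0,0]]]'

```text
time_s: 19.02
tcp_pos: [0.5976, -0.0493, 0.2718]
tcp_rot: [2.299, 2.14, -0.001]
contact_force: [0.1, -0.1, -0.1]
gripper_width: 0.0004
finger_force: 0.0
```

Emit:
drive_tool --rows '[[[0,0,-1,0,0,0],[-1,0,0,0,0,0],[-1,0,0,0,0,0],[-1,0,0,0,0,0],[-1,0,0,0,0,0],[-1,0,0,0,0,0],[-1,0,0,0,0,0],[-0.6,0,0,0,0,0],[0,0,0,0,0,0],[0,0,0,0,0,0]]]' --gripper 1

```text
time_s: 20.27
tcp_pos: [0.5864, -0.212, 0.2959]
tcp_rot: [-2.296, -2.143, -0.001]
contact_force: [0.3, 0.9, -1.1]
gripper_width: 0.0884
finger_force: 0.0
```

```bash
python3 - <<'E'
from h import *
go((.5862,-.2125,.29),-4)
p,d,E,i=look("w4"); C=wcloud(d,E,i).reshape(-1,3); hh=p.reshape(-1,3)
k=(C[:,2]>.225)&(C[:,2]<.26)&(np.hypot(C[:,0]-.586,C[:,1]+.212)<.05);B=C[k]
z=np.median(B[B[:,2]>.235][:,2]); T=B[abs(B[:,2]-z)<.003]; print("knob",z,cv2.minEnclosingCircle((T[:,:2]*1e3).astype(np.float32)),rect(T),len(T))
k=(abs(C[:,2]-.082)<.006)&(hh.max(1)<110)&(C[:,1]>-.15)&(C[:,1]<0);print("bar",rect(C[k]),k.sum())
k=(C[:,2]>.076)&(C[:,2]<.09)&(hh[:,2]>hh[:,0]+25)&(C[:,1]<-.1);print("block",rect(C[k]) if k.sum()>20 else 0,k.sum())
s,sd=robot.camera("scene")
cv2.imwrite("pics/w4.png",np.hstack([p,cv2.resize(s[170:285,170:310],(288,384))]))
E
```

```text
pos [ 0.5864 -0.212   0.2959] yang -4.0 q [ 0.27  0.62  0.01  1.5  -0.01  1.01  0.21]
shift units [-0.02 -0.01  0.23] turn units [-0.   -0.01  0.  ]
knob 0.24285819583110047 ((586.2423706054688, -210.65785217285156), 23.744260787963867) (array([ 585.8, -210.4]), array([46.4, 44.5]), 12.5) 2874
bar (array([594.7, -84.3]), array([ 12.6, 134.7]), 85.8) 1007
block (array([ 600.4, -182.1]), array([ 19.3, 209.1]), 85.5) 580
```

View pics/w4.png

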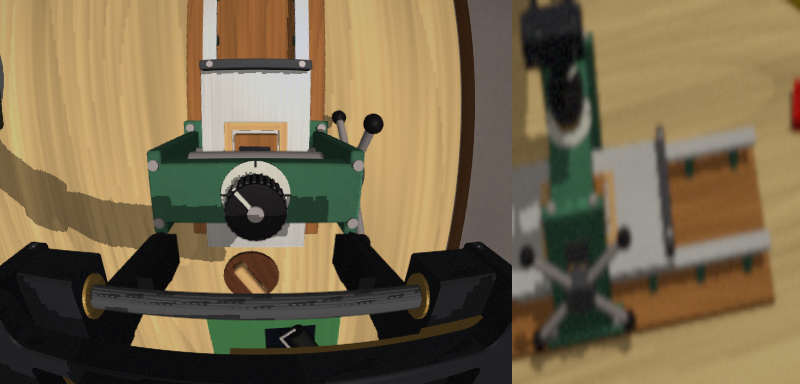

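The bed is home: the bar fit puts the frame centre under the knob. The wrist view shows the knob at (255,205) with its index pointing to the upper left. I'll wind the wrist back first so one grip covers the whole turn.

Emit:
drive_tool --rows '[[[0.05,-0.01,0,0,0,-1],[0,0,0,0,0,-1],[0,0,0,0,0,-1],[0,0,0,0,0,-1],[0,0,0,0,0,-1],[0,0,0,0,0,-1],[0,0,0,0,0,-1],[0,0,0,0,0,-1],[0,0,0,0,0,-1],[0,0,0,0,0,-1]]]'

```text
time_s: 21.62
tcp_pos: [0.5862, -0.2113, 0.2961]
tcp_rot: [-0.174, 3.137, 0.0]
contact_force: [-0.5, 0.7, -0.8]
gripper_width: 0.0883
finger_force: 0.0
```

Emit:
drive_tool --rows '[[[0,0,0,0,0,-1],[0,0,0,0,0,-1],[0,0,0,0,0,0],[0,0,0,0,0,0]]]'

```text
time_s: 22.12
tcp_pos: [0.586, -0.2118, 0.296]
tcp_rot: [-0.702, 3.062, 0.0]
contact_force: [0.7, 0.2, -0.2]
gripper_width: 0.0885
finger_force: 0.0
```

```bash
python3 - <<'E'
from h import *
go((.586,-.2107,.2127),116)
E
```

```text
pos [ 0.586  -0.2118  0.296 ] yang 115.8 q [ 0.58  0.67 -0.58  1.49  0.39  1.1   1.95]
shift units [-0.02  0.04  3.33] turn units [ 0.    0.   -0.02]
```

Emit:
drive_tool --rows '[[[-0.02,0.04,0.8,0,0,0],[0,0,0.8,0,0,0],[0,0,0.8,0,0,0],[0,0,0.6,0,0,0],[0,0,0.3,0,0,0],[0,0,0,0,0,0],[0,0,0,0,0,0]]]'

```text
time_s: 23.0
tcp_pos: [0.5865, -0.2111, 0.2141]
tcp_rot: [-0.705, 3.06, -0.001]
contact_force: [0.4, 0.2, 0.2]
gripper_width: 0.0881
finger_force: 0.0
```

Emit:
drive_tool --rows '[[[0,0,0,0,0,0],[0,0,0,0,0,0],[0,0,0,0,0,0],[0,0,0,0,0,0],[0,0,0,0,0,0],[0,0,0,0,0,0]]]' --gripper 0.2

```text
time_s: 23.75
tcp_pos: [0.586, -0.211, 0.2134]
tcp_rot: [0.705, -3.061, -0.0]
contact_force: [-0.2, 0.4, 0.7]
gripper_width: 0.0444
finger_force: 30.0
```

```bash
python3 - <<'E'
from h import *
go((.586,-.2107,.2127),116); o=robot.get_obs(); print(o["ft_torque"],o["contact_force"])
E
```

```text
pos [ 0.586  -0.211   0.2134] yang 116.0 q [ 0.56  0.76 -0.54  1.59  0.46  0.93  1.89]
shift units [-0.01  0.01  0.03] turn units [ 0. -0. -0.]
[0.11779883 0.10009274 0.02722435] [-0.24494444  0.42595511  0.65098623]
```

Emit:
drive_tool --rows '[[[0,0,0.006,0,0,1],[0,0,0.006,0,0,1],[0,0,0.006,0,0,1],[0,0,0.006,0,0,1],[0,0,0.006,0,0,1],[0,0,0.006,0,0,1],[0,0,0.006,0,0,1],[0,0,0.006,0,0,1],[0,0,0.006,0,0,1],[0,0,0.006,0,0,1]]]'

```text
time_s: 25.0
tcp_pos: [0.5862, -0.2106, 0.2121]
tcp_rot: [-1.898, -2.504, -0.001]
contact_force: [-0.4, -0.1, -0.6]
gripper_width: 0.0446
finger_force: 30.0
```

```bash
python3 - <<'E'
from h import *
go((.586,-.2107,.2127),16); o=robot.get_obs(); print(o["ft_torque"],o["contact_force"])
E
```

```text
pos [ 0.5862 -0.2106  0.2121] yang 15.7 q [ 0.3   0.71 -0.04  1.61  0.04  0.82  0.51]
shift units [-0.   -0.01 -0.03] turn units [ 0.   -0.   -0.03]
[0.05771364 0.11392408 0.15523435] [-0.38244869 -0.10568734 -0.63685846]
```

Emit:
drive_tool --rows '[[[0,0,0.006,0,0,0.8],[0,0,0.006,0,0,0.8],[0,0,0.006,0,0,0.8]]]'

```text
time_s: 25.38
tcp_pos: [0.5863, -0.2106, 0.2117]
tcp_rot: [2.375, 2.056, 0.001]
contact_force: [-0.5, -0.6, 0.3]
gripper_width: 0.044
finger_force: 30.0
```

```bash
python3 - <<'E'
from h import *
go((.586,-.2107,.2127),-8); o=robot.get_obs(); print(o["ft_torque"],o["contact_force"])
E
```

```text
pos [ 0.5863 -0.2106  0.2117] yang -8.2 q [ 0.23  0.72  0.08  1.61 -0.07  0.82  0.19]
shift units [-0.   -0.01 -0.04] turn units [ 0.   -0.   -0.02]
[0.02599425 0.09638978 0.1375825 ] [-0.49728943 -0.60124378  0.30996076]
```

Emit:
drive_tool --rows '[[[0,0,0.003,0,0,0.5],[0,0,0.003,0,0,0.5],[0,0,0.003,0,0,0.5]]]'

```text
time_s: 25.75
tcp_pos: [0.5863, -0.2107, 0.2117]
tcp_rot: [2.619, 1.734, 0.0]
contact_force: [-1.2, -1.0, 3.4]
gripper_width: 0.0442
finger_force: 30.0
```

```bash
echo 'def st():
    o=robot.get_obs(); M=R.from_rotvec(o["tcp_rot"]).as_matrix(); print("yang",round(np.degrees(np.arctan2(M[1,1],M[0,1])),2),"tz",o["ft_torque"].round(3),"F",o["contact_force"].round(1),"z",o["tcp_pos"][2].round(4),"w",o["gripper_width"].round(4),"t",round(float(o["time_s"]),2))' >> h.py; python3 -c "from h import *;st()"
```

```text
Traceback (most recent call last):
  File "h.py", line 40, in st
    o=robot.get_obs(); M=R.from_rotvec(o["tcp_rot"]).as_matrix(); print("yang",round(np.degrees(np.arctan2(M[1,1],M[0,1])),2),"tz",o["ft_torque"].round(3),"F",o["contact_force"].round(1),"z",o["tcp_pos"][2].round(4),"w",o["gripper_width"].round(4),"t",round(float(o["time_s"]),2))
                                                                                                                                                                                                                            ^^^^^^^^^^^^^^^^^^^^^^^^
AttributeError: 'float' object has no attribute 'round'
```

Emit:
drive_tool --rows '[[[0,0,0.003,0,0,0.5],[0,0,0.003,0,0,0.5],[0,0,0.003,0,0,0.5]]]'

```text
time_s: 26.12
tcp_pos: [0.5864, -0.2107, 0.2119]
tcp_rot: [2.823, 1.378, 0.001]
contact_force: [-2.4, -0.1, 6.0]
gripper_width: 0.0445
finger_force: 30.0
```

```bash
python3 -c "from h import *;st()"
```

```text
Traceback (most recent call last):
  File "h.py", line 40, in st
    o=robot.get_obs(); M=R.from_rotvec(o["tcp_rot"]).as_matrix(); print("yang",round(np.degrees(np.arctan2(M[1,1],M[0,1])),2),"tz",o["ft_torque"].round(3),"F",o["contact_force"].round(1),"z",o["tcp_pos"][2].round(4),"w",o["gripper_width"].round(4),"t",round(float(o["time_s"]),2))
                                                                                                                                                                                                                            ^^^^^^^^^^^^^^^^^^^^^^^^
AttributeError: 'float' object has no attribute 'round'
```

Emit:
drive_tool --rows '[[[0,0,0.003,0,0,0.5],[0,0,0.003,0,0,0.5]]]'

```text
time_s: 26.38
tcp_pos: [0.5866, -0.2106, 0.2119]
tcp_rot: [2.932, 1.126, 0.002]
contact_force: [-0.4, 1.6, 6.6]
gripper_width: 0.044
finger_force: 30.0
```

```bash
python3 -c "from h import *;st()"
```

```text
Traceback (most recent call last):
  File "h.py", line 40, in st
    o=robot.get_obs(); M=R.from_rotvec(o["tcp_rot"]).as_matrix(); print("yang",round(np.degrees(np.arctan2(M[1,1],M[0,1])),2),"tz",o["ft_torque"].round(3),"F",o["contact_force"].round(1),"z",o["tcp_pos"][2].round(4),"w",o["gripper_width"].round(4),"t",round(float(o["time_s"]),2))
                                                                                                                                                                                                                            ^^^^^^^^^^^^^^^^^^^^^^^^
AttributeError: 'float' object has no attribute 'round'
```

```bash
sed -i 's/o\["gripper_width"\].round(4)/o["gripper_width"]/; s/o\["tcp_pos"\]\[2\].round(4)/o["tcp_pos"][2]/' h.py; python3 - <<'E'
from h import *
st(); print(robot.get_obs()["joint_torque"])
p,d,E,i=look("w5"); cv2.imwrite("pics/w5.png",p)
E
```

```text
yang -47.97 tz [0.276 0.234 0.902] F [-0.4  1.6  6.6] z 0.21193576764774258 w 0.043950446378861606 t 26.38
[  1.69352911 -48.95845056   4.7695443  -13.34677398  -0.5657812
  -0.59553707  -0.39135648]
```

View pics/w5.png

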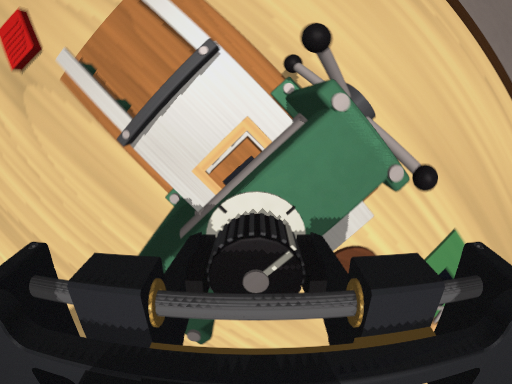

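The index is visible from the knob centre (255,283) towards (292,255). The 0.9 N m torque says the knob is bottomed and slipping in the pads. I'll measure the index angle in both pictures.

```bash
cat >> h.py <<'E'
def index(f,z,c=(.586,-.2108)):
    """world angle of the white index line on the knob top"""
    q=np.load(f+".npz");p,E=q["p"],q["E"];i=robot.camera_info("wrist")
    v,u=np.mgrid[:384,:512]; P=wray(np.c_[u.ravel(),v.ravel()],z,E,i); D=P[:,:2]-c; r=np.hypot(*D.T)
    g=p.reshape(-1,3).min(1); cc=p.reshape(-1,3).astype(int); k=(r>.008)&(r<.019)&(g>110)&(np.ptp(cc,axis=1)<40)
    X=P[k,:2]-c; d=np.linalg.svd(X-X.mean(0))[2][0]; d*=np.sign(d@X.mean(0))
    print(f,"n",k.sum(),"line angle",np.degrees(np.arctan2(d[1],d[0])).round(1),"from centre",np.degrees(np.arctan2(*X.mean(0)[::-1])).round(1),"offset",X.mean(0).round(4))
E
python3 -c "
from h import *
index('w4',.2437);index('w5',.2415)"
```

```text
w4 n 65 line angle 127.1 from centre 125.1 offset [-0.0078  0.011 ]
w5 n 124 line angle -3.8 from centre -5.5 offset [ 0.0133 -0.0013]
```

The knob turned 131° (2.28 rad) before bottoming, and its index now lies along the press x axis. That is consistent, so I'll back off 90°.

Emit:
drive_tool --rows '[[[0,0,-0.006,0,0,-0.9],[0,0,-0.006,0,0,-0.9],[0,0,-0.006,0,0,-0.9],[0,0,-0.006,0,0,-0.9],[0,0,-0.006,0,0,-0.9],[0,0,-0.006,0,0,-0.9],[0,0,-0.006,0,0,-0.9],[0,0,-0.006,0,0,-0.9],[0,0,-0.006,0,0,-0.9],[0,0,-0.006,0,0,-0.9]]]'

```text
time_s: 27.68
tcp_pos: [0.586, -0.2106, 0.2132]
tcp_rot: [-1.272, -2.873, -0.001]
contact_force: [-2.9, 1.7, 4.7]
gripper_width: 0.0444
finger_force: 30.0
```

Emit:
drive_tool --rows '[[[0,0,0,0,0,0],[0,0,0,0,0,0]]]'

```text
time_s: 27.92
tcp_pos: [0.586, -0.2106, 0.2132]
tcp_rot: [-1.278, -2.87, -0.001]
contact_force: [-1.8, 0.7, 6.1]
gripper_width: 0.0444
finger_force: 30.0
```

```bash
python3 - <<'E'
from h import *
st(); p,d,E,i=look("w6"); index("w6",.2428)
cv2.imwrite("pics/w6.png",p)
E
```

```text
yang 41.98 tz [0.233 0.466 0.083] F [-1.8  0.7  6.1] z 0.2132018776166657 w 0.04435110461566782 t 27.93
w6 n 140 line angle 86.7 from centre 82.7 offset [0.0017 0.0132]
```

View pics/w6.png

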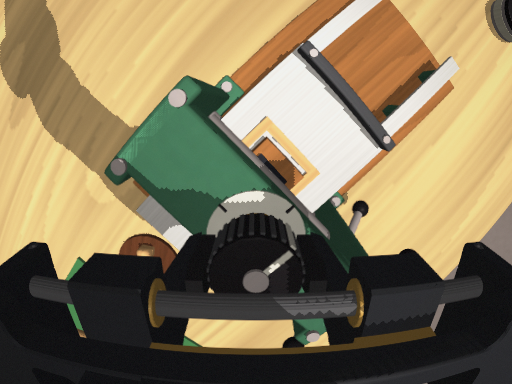

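The index sits at the same spot relative to the fingers (292,255) as before the back-off. The knob therefore followed the tool through 90° (from −3.8° to 86.7°) and is still gripped.

```bash
python3 -c "
from station import robot
print(robot.hand_in())"
```

```text
the job is handed in; nothing more can be done
None
```

The job is handed in: the block is flat in the frame, the bed is home, and the knob was bottomed, backed off a quarter turn and is still held in the gripper for you to nip up the lock ring.

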